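# Stand the leaning dye bottle back up

## Task

Two squeeze bottles of dye lean in the notches of the white wire rest. With the fingertips, push the purple-capped one back up until it stands upright on the table beside the rest, with its foot about where it is now, and leave it standing there by itself. Do not pick it up or shift it away, leave the blue bottle leaning in its notch, and do not disturb the cup, the dye pot or the thread cone.

Things in the scene. Friction and masses are not known exactly. Their poses are not given: they have to be found in the camera images.
- bottle_purple: To stand up: white squeeze bottle, purple splashes and cap, 236 mm tall, about 0.2 kg, loose. Origin: centre of its underside; +z along its axis to the nozzle. Body radius 35 mm up to 148 mm, cap radius 31 mm up to 178 mm, then a thin nozzle. At the start it leans about 38 degrees towards the robot, on the robot-side edge of its foot and in a notch of the rest.
- purple_cap (a point): Centre of the purple cap's top, 178 mm up the bottle's axis, at the root of the thin nozzle (which touches nothing). Under 1 N on the robot side of the cap, pushed towards the foot, rights the bottle about the edge it leans on; the foot does not slip. Under about 20 degrees of lean it rocks upright by itself; pushed well past upright it falls the other way.
- bottle_blue: To leave alone: light blue squeeze bottle with a blue cap, 248 mm tall, radius 34 mm, loose, leaning in the other notch in the same way, 170 mm from the purple one, axis to axis. Origin: centre of its underside; +z along its axis to the nozzle. Either bottle may be in either notch.
- bottle_rest: Rest of 8 mm white wire, fixed, 308 mm long along its y. Origin: on the table midway between the bottles' feet; both bottles lean to its -x (roughly towards the robot). V notches at y = +85 and -85 mm, 70 to 95 mm from the origin towards -x; no rod is higher than 85 mm. Legs at y = +150 and -150 mm, a floor rod joins them about 86 mm from the origin towards -x.
- cup_0: Clear plastic cup with a little pink in it, 70 mm wide, 81 mm tall, loose, upright behind and between the bottles. Origin: centre of its underside. Leave alone.
- dye_pot_1: Small dye pot with a cream lid, 54 mm wide, 44 mm tall, loose, beside the rest. Origin: centre of its underside. Leave alone.
- thread_cone: Cream cone of thread, 60 mm wide, 82 mm tall, loose, at the other side of the rest. Origin: centre of its underside. Leave alone.
Things that resemble listed ones, but are neither listed nor needed, are in the scene too. Leave any red look-alike of the bottle_purple alone.

How it is judged:
At the end, for the whole second after the job is handed in: The purple-capped bottle stands upright (within 0.06 rad) and at rest on the table, the centre of its underside within 45 mm of where it was at the start; the blue bottle still leans in its notch (over 0.5 rad, moved under 25 mm); the cup, pot and cone stand upright within 30 mm of their places (angle between bottle_purple's own z axis and vertical below 0.06 rad and height (world z) of bottle_purple below 0.005 m and distance of bottle_purple from where it was at the start of the episode below 0.045 m and linear speed of bottle_purple below 0.02 m/s and angular speed of bottle_purple below 0.2 rad/s and angle between bottle_blue's own z axis and vertical above 0.5 rad and distance of bottle_blue from where it was at the start of the episode below 0.025 m and distance of each of cup_0, dye_pot_1, thread_cone from where it was at the start of the episode below 0.03 m and angle between each of cup_0, dye_pot_1, thread_cone's own z axis and vertical below 0.1 rad); the robot touches nothing.
It fails at once if the purple bottle is lifted off the table (centre of its underside over 45 mm up) (height (world z) of bottle_purple above 0.045 m).
It fails at once if the purple bottle is carried or shoved away (over 80 mm) (distance of bottle_purple from where it was at the start of the episode above 0.08 m).
It fails at once if the purple bottle is knocked flat (angle between bottle_purple's own z axis and vertical above 1.1 rad).
It fails at once if the blue bottle is disturbed (moved over 25 mm, or stood up or knocked flat) (distance of bottle_blue from where it was at the start of the episode above 0.025 m or angle between bottle_blue's own z axis and vertical below 0.5 rad or angle between bottle_blue's own z axis and vertical above 1 rad).
It fails at once if the cup, the pot or the cone is shifted over 30 mm or tipped over (distance of any of cup_0, dye_pot_1, thread_cone from where it was at the start of the episode above 0.03 m or angle between any of cup_0, dye_pot_1, thread_cone's own z axis and vertical above 0.5 rad).
It also fails if it takes over 42 s, if anything falls off the work surface, if the arm or the gripper's body presses on something with over 40 N, if the wrist force passes 120 N, or if a joint passes its speed limit or range.

## Robot

A 6-joint arm with a two-finger parallel gripper is mounted at the origin on a cart in front of the work surface, level with it; the furniture and walls round the work are solid. World frame = base frame: x ahead of the robot, y to its left, z up, the work surface at z = 0. Lengths are in m, angles in rad, forces in N, time in s.
With the tool pointing down it reaches from about 0.425 to 0.95 m from the base axis. Payload 3.5 kg.
Tool frame: the origin (TCP) lies at the very end of the fingers, on their centre line; the grasp point (between the pads) lies 19 mm behind it; z points along the fingers, y is the line along which they close (so a half turn about z gives the same grasp; the last joint's range is limited). The gripper opens to 85 mm and grips with 20 to 120 N. Pads are 22 mm wide; open, the fingers measure 114 mm over their backs; the gripper's body (76 mm by 85 mm) begins 54 mm behind the grasp point. The pads swing forward as they close: fully open they stand 13 mm farther back than shut.
Start: joints at [1.167, 0.286, 1.577, -0, 1.279, -0.15], TCP at [0.169, 0.653, 0.231] pointing down, gripper open.
Joint ranges: [-2.77, 2.77], [-0.9, 2.22], [0.21, 2.48], [-1.53, 4.67], [0.24, 2.81], [-2.84, 2.84]. Speed limits (rad/s): [2.79, 2.79, 3.14, 3.14, 3.14, 3.14].

## Interface

Orientations are given as a unit quaternion [x, y, z, w].
In Python, from plant import ctrl gives the robot as it stands.
- The arm moves only by the tool carry_out, never from a script. Its argument "deltas" is one flat list of numbers, 6 for each row, row after row: the shift along the tool's x, y, z in m, then the turn, a rotation vector about the tool's x, y, z in rad. A call has 1 to 5 rows; each row is the pose to reach, as a shift and turn from the pose commanded when the call began, along the tool's axes at that moment; what a row does not reach only later rows make up. A row lasts 1/8 s, in which the tool goes at most 62.5 mm and 10.7 degrees, less where a joint would pass 70% of its speed; a pose out of reach is approached as far as the arm can. A call with a gripper value outside its range is refused whole. "grip" is the opening in per cent of the stroke, from 0 (shut) to 100 (fully open), set as the call begins (left out, the last holds). The fingers move at their own pace and stop on an object; "grip_force" is the grip in N (left out, the last holds). Time passes only in rows, so rows that repeat a pose let the fingers close. It gives the time, the measured TCP pose, the force, the opening and the grip force at its end, in the units of the state.
- ctrl.get_state(): the state, without advancing time (a new reading comes with each control period).
- ctrl.read_camera(name): name is "scene" or "top" or "wrist"; returns (picture, depth): 400x640x3 uint8, red, green, blue; 400x640 float32, m along the optical axis (not along the pixel's ray), 0 where there is no reading.
- ctrl.camera_model(name): a dict with "intrinsics" (3x3 intrinsics, pixels), "extrinsics" (4x4, takes a point from world to camera coordinates); the wrist camera has in their place "hand_eye" (4x4, takes a point from camera to tool coordinates, whose origin is the TCP and whose axes are the flange's). Camera axes: x right, y down, z forward; pixel columns grow to the right and rows downward; lengths in m; the calibration is good to about 2 mm. The wrist camera is an equidistant fisheye: a pixel r from the principal point sees the ray r / f radians off the axis. A picture is of the moment at which its call begins: read the wrist's pose just before it. camera_model takes no time and is no camera call.
- ctrl.sign_off(): hands the job in; it is judged then, once.
Trained networks look in the newest picture that a camera, given by its name, has taken for a name from the list of things; names that differ only in an ending like _2 or _b are one class to them, and where a whole thing is asked for, a point or a joint stands for the part that bears it (a point fixed in the world has none). Each returns a list of dicts, best first, with "score" (0 to 1); they miss things now and then, are a little off and sometimes report something else, mostly with a low value. They report only what shows in the picture. A call takes as long as a camera call. They do not tell look-alikes from the thing itself.
- ctrl.find_in(camera, query): "uv" ([column, row] in pixels, amid what is visible of it).
The state is a dict: "time": time; "qpos": joint angles; "dq": joint speeds; "joint_efforts": joint torques, N m; "eef_pos": TCP position; "tcp_rot": TCP orientation; "contact_force": force on the tool from outside, world axes, zero at the start; "wrist_torque": the same for the moment, N m; "opening": opening from 0.0 (shut) to 1.0 (fully open); "finger_force": force on a finger pad.
Only numpy, scipy, OpenCV 4.12 (cv2) and the standard library are available. Lean on these libraries where they do the work, as an engineer would, in place of code of your own. Each camera call takes 0.05 s, during which the arm holds its last target. There are 200 camera calls.

## Working session

There is one attempt and no reset: what is moved stays moved. The work goes in short steps, Python scripts to look and compute and a tool call to move; the robot and the scene stay as the last step left them, time stands still between calls to the robot, and variables do not carry over. Pictures are saved under pics/ and viewed, at most 10 in all, crops included, and the job is handed in when it is done.

Besides the shell and the picture viewer there is one more tool, called by a JSON object that holds its "op" and its "data". carry_out: Moves the arm, as the interface text tells. Its arguments: {"type":"object","properties":{"deltas":{"type":"array"},"grip":{"type":"number"},"grip_force":{"type":"number"}},"required":["deltas"]}

```bash
mkdir -p pics; cat > h.py <<'E'
import numpy as np, cv2
from plant import ctrl
def world(cam,uv,depth,win=2):
    m=ctrl.camera_model(cam);K=np.array(m["intrinsics"]);T=np.linalg.inv(np.array(m["extrinsics"]))
    u,v=[int(round(t)) for t in uv]
    p=depth[max(0,v-win):v+win+1,max(0,u-win):u+win+1];p=p[p>0]
    z=np.median(p) if p.size else np.nan
    c=np.linalg.inv(K)@[uv[0],uv[1],1]*z
    return (T@np.r_[c,1])[:3]
E
python3 - <<'E'
from h import *
s=ctrl.get_state();print(s)
for c in("scene","top"):
    im,d=ctrl.read_camera(c);cv2.imwrite(f"pics/{c}0.png",im[:,:,::-1]);np.save(f"pics/{c}0.npy",d)
    for q in("bottle_purple","purple_cap","bottle_blue","bottle_rest","cup_0","dye_pot_1","thread_cone"):
        for r in ctrl.find_in(c,q)[:3]:
            print(c,q,np.round(r["uv"]),round(r["score"],2),np.round(world(c,r["uv"],d),3))
E
```

```text
{'time': 0.0, 'qpos': array([ 1.16696908e+00,  2.87181930e-01,  1.57817553e+00,  8.61230557e-06,
        1.27862128e+00, -1.49993647e-01]), 'dq': array([ 0.00199853,  0.00194381,  0.0009574 , -0.0012632 ,  0.00056739,
       -0.00097148]), 'joint_efforts': array([ 9.59272038e-04, -4.05977225e+01, -2.92633402e+01,  7.53660014e-07,
        5.94314173e-03,  8.86444923e-06]), 'eef_pos': array([0.16920603, 0.65276481, 0.22993714]), 'tcp_rot': array([ 1.26577495e-01,  9.91956004e-01, -1.14646742e-03, -3.30125532e-04]), 'contact_force': array([-0.60390056, -0.44985034, -0.49395926]), 'wrist_torque': array([ 0.03865126,  0.03690122, -0.00286482]), 'finger_force': 0.0, 'opening': 0.9990705279975204}
scene bottle_purple [303. 229.] 0.95 [0.578 0.212 0.168]
scene bottle_purple [194. 285.] 0.63 [0.663 0.51  0.066]
scene purple_cap [303. 229.] 0.71 [0.577 0.213 0.167]
scene purple_cap [196. 284.] 0.56 [0.663 0.504 0.065]
scene bottle_blue [362. 216.] 0.69 [0.516 0.063 0.168]
scene bottle_blue [320. 198.] 0.61 [0.728 0.038 0.025]
scene bottle_rest [327. 248.] 0.91 [0.573 0.131 0.002]
scene bottle_
[... 181 characters left out ...]
.302 0.044]
scene dye_pot_1 [361. 217.] 0.39 [0.516 0.066 0.167]
scene thread_cone [401. 223.] 0.64 [ 0.481 -0.076  0.063]
top bottle_purple [173. 190.] 0.9 [0.678 0.482 0.068]
top bottle_purple [286. 212.] 0.7 [0.621 0.178 0.145]
top bottle_purple [247. 185.] 0.32 [0.703 0.294 0.044]
top purple_cap [172. 190.] 0.94 [0.679 0.485 0.069]
top purple_cap [287. 218.] 0.93 [0.605 0.174 0.151]
top purple_cap [247. 184.] 0.5 [0.705 0.295 0.044]
top bottle_blue [348. 246.] 0.79 [0.542 0.026 0.153]
top bottle_rest [316. 238.] 0.87 [0.565 0.104 0.08 ]
top cup_0 [338. 183.] 0.57 [0.722 0.047 0.023]
top dye_pot_1 [247. 186.] 0.69 [0.701 0.295 0.044]
top thread_cone [389. 269.] 0.87 [ 0.492 -0.087  0.074]
```

```bash
python3 - <<'E'
import cv2,numpy as np
a=cv2.imread("pics/scene0.png")[130:330,140:460];b=cv2.imread("pics/top0.png")[130:330,130:450]
cv2.imwrite("pics/c1.png",np.vstack([cv2.resize(a,(480,300),interpolation=2),cv2.resize(b,(480,300),interpolation=2)]))
E
```

```text
(no output)
```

View pics/c1.png

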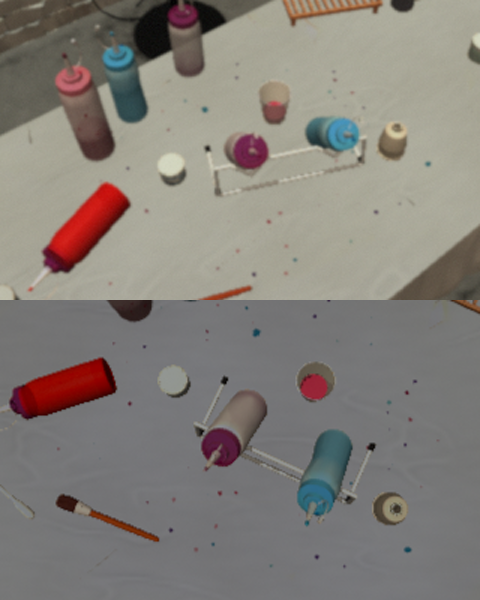

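The picture shows three candidates. One is the bottle leaning in the rest's left notch (top camera ≈ (287,212), scene ≈ (303,229)), with a purple cap and a white body. Another is the red bottle lying flat (top (173,190)), a look-alike. The third is a group of upright bottles at the back. The one leaning in the notch fits. Next I fit its axis and check it in an enlarged crop.

```bash
cat > fit.py <<'E'
from h import *
from scipy.optimize import least_squares
def cloud(c,d):
    m=ctrl.camera_model(c);K=np.array(m["intrinsics"]);T=np.linalg.inv(np.array(m["extrinsics"]))
    v,u=np.mgrid[:400,:640];P=np.linalg.inv(K)@np.stack([u.ravel(),v.ravel(),np.ones(u.size)])*d.ravel()
    return (T[:3,:3]@P).T+T[:3,3]
def axis(th,az): return np.array([np.sin(th)*np.cos(az),np.sin(th)*np.sin(az),np.cos(th)])
def res(p,P,R,H,Hc,Rc):
    a=axis(p[2],p[3]);o=np.array([p[0],p[1],abs(R*np.sin(p[2]))]);h=(P-o)@a
    r=np.linalg.norm(P-o-np.outer(h,a),axis=1)
    # signed distance to union of body + cap
    def sd(R,h0,h1):
        q=np.stack([r-R,np.maximum(h0-h,h-h1)],1);return np.linalg.norm(np.maximum(q,0),axis=1)+np.minimum(q.max(1),0)
    return np.minimum(sd(R,0,H),sd(Rc,H,Hc))
def fit(P,x0,R=.035,H=.148,Hc=.178,Rc=.031):
    s=None
    for gate in(.03,.015,.008):
        f=res(x0,P,R,H,Hc,Rc);Q=P[np.abs(f)<gate]
        s=least_squares(res,x0,args=(Q,R,H,Hc,Rc),loss="soft_l1",f_scale=.003);x0=s.x
    return s.x,len(Q),np.abs(s.fun).mean()
E
python3 - <<'E'
from fit import *
Ps=[]
for c in("scene","top"):
    d=np.load(f"pics/{c}0.npy");P=cloud(c,d);P=P[(d.ravel()>0)&(P[:,2]>.01)&(P[:,2]<.25)];Ps.append(P)
A=np.vstack(Ps)
for n,x0,k in(("purple",[.69,.13,.65,2.6],{}),("blue",[.63,-.0,.65,2.8],dict(R=.034,H=.155,Hc=.185,Rc=.031))):
  for nm,P in(("scene",Ps[0]),("top",Ps[1]),("both",A)):
    x,N,e=fit(P[np.linalg.norm(P[:,:2]-np.array(x0[:2])-[-.04,.03],axis=1)<.15],x0,**k)
    o=np.r_[x[:2],.035*np.sin(x[2])]
    print(n,nm,np.round(x,3),N,round(e,4),"captop",np.round(o+.178*axis(x[2],x[3]),3))
a=cv2.imread("pics/top0.png")[170:250,240:350];b=cv2.imread("pics/scene0.png")[190:270,250:360]
cv2.imwrite("pics/c2.png",np.hstack([cv2.resize(t,(396,288),interpolation=2) for t in(a,b)]))
E
```

```text
purple scene [0.677 0.157 0.747 2.715] 591 0.0035 captop [0.567 0.207 0.154]
purple top [0.671 0.161 0.675 2.748] 1263 0.0016 captop [0.569 0.204 0.161]
purple both [0.671 0.162 0.675 2.753] 1809 0.002 captop [0.569 0.204 0.161]
blue scene [ 0.609 -0.     0.733  2.726] 674 0.0026 captop [0.5   0.048 0.156]
blue top [0.605 0.004 0.696 2.742] 1330 0.0018 captop [0.5   0.048 0.159]
blue both [0.605 0.003 0.702 2.74 ] 2005 0.0021 captop [0.5   0.048 0.158]
```

View pics/c2.png

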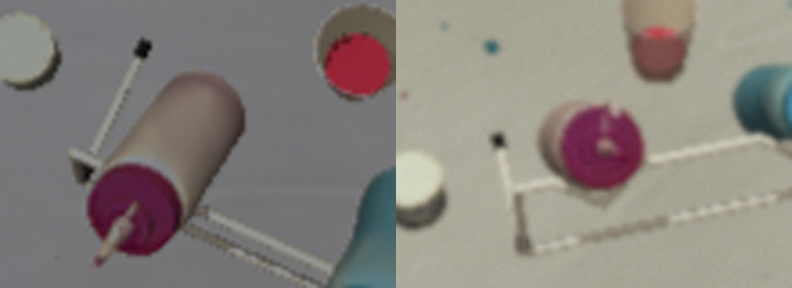

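The crop confirms it: purple cap and splashed white body in the notch, at top (287,212). The fit puts the foot at (0.671, 0.162) with a lean of 38.7° along azimuth 2.75. The axes of the two bottles are 171 mm apart, which matches the description. I'll push with a tilted, slightly open gripper so the cap is cradled between the fingertips.

```bash
cat > go.py <<'E'
import sys
from h import *
from scipy.spatial.transform import Rotation as Ro
# usage: go.py s z tilt_deg rows : target in the lean plane
def target(s,z,t,off=0):
    d=np.array([.9235,-.3836,0]);foot=np.array([.671,.162,0]);t=np.radians(t)
    y=np.array([.3836,.9235,0]);zz=np.sin(t)*d-np.cos(t)*np.array([0,0,1]);x=np.cross(y,zz)
    return foot-d*s+y*off+[0,0,z],Ro.from_matrix(np.stack([x,y,zz],1))
s=ctrl.get_state();R0=Ro.from_quat(s["tcp_rot"]);p0=s["eef_pos"]
S,Z,T=map(float,sys.argv[1:4])
p,R=target(S,Z,T)
dp=R0.inv().apply(p-p0);rv=(R0.inv()*R).as_rotvec()
print("t",s["time"],"at",p0.round(4),"F",s["contact_force"].round(2),"q",s["qpos"].round(2));print("target",p.round(3),"delta",dp.round(4),rv.round(4),"dist",np.linalg.norm(dp).round(3),"ang",np.linalg.norm(rv).round(3))
E
python3 go.py .21 .23 0; python3 go.py .19 .14 38
```

```text
t 0.8 at [0.1694 0.6534 0.2314] F [0.5  0.31 1.37] q [ 1.17  0.29  1.58 -0.    1.28 -0.15]
target [0.477 0.243 0.23 ] delta [-0.4009 -0.3204  0.0014] [1.000e-04 0.000e+00 1.399e-01] dist 0.513 ang 0.14
t 0.8 at [0.1694 0.6534 0.2314] F [0.5  0.31 1.37] q [ 1.17  0.29  1.58 -0.    1.28 -0.15]
target [0.496 0.235 0.14 ] delta [-0.4207 -0.3232  0.0914] [ 0.0465 -0.6621  0.1347] dist 0.538 ang 0.677
```

{"op": "carry_out", "data": {"deltas": [-0.045, -0.036, 0, 0, 0, 0.03, -0.09, -0.072, 0, 0, 0, 0.06, -0.135, -0.108, 0, 0, 0, 0.08, -0.18, -0.144, 0, 0, 0, 0.11, -0.22, -0.18, 0, 0, 0, 0.14], "grip": 33}}

```text
time: 1.42
eef_pos: [0.3382, 0.4223, 0.2317]
tcp_rot: [0.196, 0.981, 0.0, 0.0]
contact_force: [0.5, 0.3, 0.9]
opening: 0.334
finger_force: 0.0
```

```bash
python3 go.py .21 .23 0; python3 go.py .21 .2 38
```

```text
t 1.425 at [0.3382 0.4223 0.2317] F [0.47 0.27 0.92] q [ 0.71 -0.01  1.91 -0.    1.24 -0.47]
target [0.477 0.243 0.23 ] delta [-0.1973 -0.1125  0.0017] [ 0.0008  0.0005 -0.0012] dist 0.227 ang 0.002
t 1.425 at [0.3382 0.4223 0.2317] F [0.47 0.27 0.92] q [ 0.71 -0.01  1.91 -0.    1.24 -0.47]
target [0.477 0.243 0.2  ] delta [-0.1973 -0.1126  0.0317] [ 3.000e-04 -6.627e-01 -1.400e-03] dist 0.229 ang 0.663
```

{"op": "carry_out", "data": {"deltas": [-0.04, -0.0225, 0.0, 0, -0.1, 0, -0.08, -0.045, 0.0, 0, -0.22, 0, -0.12, -0.0675, 0.01, 0, -0.36, 0, -0.16, -0.09, 0.02, 0, -0.5, 0, -0.197, -0.1125, 0.03, 0, -0.66, 0]}}

```text
time: 2.05
eef_pos: [0.4772, 0.2436, 0.2024]
tcp_rot: [0.185, 0.927, -0.063, 0.321]
contact_force: [0.6, -0.9, 0.7]
opening: 0.331
finger_force: 0.0
```

```bash
python3 go.py .19 .13 38; python3 go.py .15 .13 38
```

```text
t 2.05 at [0.4772 0.2436 0.2024] F [ 0.64 -0.87  0.72] q [ 0.51 -0.14  2.18 -0.75  0.79 -0.21]
target [0.496 0.235 0.13 ] delta [ 0.0288 -0.0012  0.0694] [ 0.0018  0.0028 -0.001 ] dist 0.075 ang 0.003
t 2.05 at [0.4772 0.2436 0.2024] F [ 0.64 -0.87  0.72] q [ 0.51 -0.14  2.18 -0.75  0.79 -0.21]
target [0.532 0.22  0.13 ] delta [-0.0027 -0.0012  0.0941] [ 0.0018  0.0028 -0.001 ] dist 0.094 ang 0.003
```

{"op": "carry_out", "data": {"deltas": [0.014, -0.001, 0.035, 0, 0, 0, 0.028, -0.001, 0.07, 0, 0, 0, 0.025, -0.001, 0.08, 0, 0, 0, 0.025, -0.001, 0.08, 0, 0, 0]}}

```text
time: 2.55
eef_pos: [0.5035, 0.2323, 0.1236]
tcp_rot: [0.185, 0.928, -0.063, 0.318]
contact_force: [-0.1, 1.0, 0.9]
opening: 0.329
finger_force: 0.0
```

```bash
python3 go.py .15 .128 38; python3 - <<'E'
from h import *
a,_=ctrl.read_camera("top");w,_=ctrl.read_camera("wrist")
cv2.imwrite("pics/c3.png",np.hstack([cv2.resize(a[150:290,210:370,::-1],(400,350)),cv2.resize(w[:,:,::-1],(400,350))]))
E
```

```text
t 2.55 at [0.5035 0.2323 0.1236] F [-0.05  1.    0.88] q [ 0.46  0.02  2.2  -0.88  0.64 -0.07]
target [0.532 0.22  0.128] delta [-0.0277 -0.0006  0.0159] [-0.0001 -0.0026 -0.0007] dist 0.032 ang 0.003
```

View pics/c3.png

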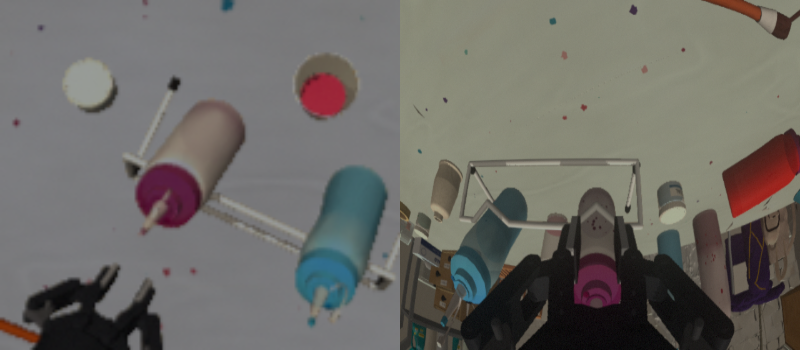

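Top view: open fingers at (100,300), facing the cap at (168,195), with blue well clear. Wrist view: the bottle (x≈598) is centred between the fingertips (572 and 613). Next I close in slowly.

{"op": "carry_out", "data": {"deltas": [-0.01, -0.0005, 0.006, 0, 0, 0, -0.018, -0.0005, 0.011, 0, 0, 0, -0.026, -0.0005, 0.0155, 0, 0, 0, -0.034, -0.0005, 0.02, 0, 0, 0, -0.041, -0.0005, 0.024, 0, 0, 0]}}

```text
time: 3.28
eef_pos: [0.5466, 0.2134, 0.1291]
tcp_rot: [0.185, 0.928, -0.063, 0.318]
contact_force: [0.1, -0.5, 0.1]
opening: 0.331
finger_force: 0.0
```

```bash
python3 go.py .10 .146 38; python3 go.py .075 .156 38
```

```text
t 3.275 at [0.5466 0.2134 0.1291] F [ 0.14 -0.51  0.06] q [ 0.38  0.07  2.14 -0.85  0.61 -0.16]
target [0.579 0.2   0.146] delta [-0.0377  0.0003  0.0078] [-0.0003 -0.0032 -0.0003] dist 0.039 ang 0.003
t 3.275 at [0.5466 0.2134 0.1291] F [ 0.14 -0.51  0.06] q [ 0.38  0.07  2.14 -0.85  0.61 -0.16]
target [0.602 0.191 0.156] delta [-0.0636  0.0003  0.0153] [-0.0003 -0.0032 -0.0003] dist 0.065 ang 0.003
```

{"op": "carry_out", "data": {"deltas": [-0.0075, 0, 0.0016, 0, 0, 0, -0.015, 0, 0.0032, 0, 0, 0, -0.0225, 0, 0.0048, 0, 0, 0, -0.03, 0, 0.0064, 0, 0, 0, -0.0377, 0, 0.008, 0, 0, 0]}}

```text
time: 3.9
eef_pos: [0.5786, 0.2004, 0.1464]
tcp_rot: [0.185, 0.928, -0.063, 0.318]
contact_force: [-0.2, 0.8, 0.5]
opening: 0.327
finger_force: 0.6
```

```bash
cat > look.py <<'E'
from fit import *
import sys
d0=np.array([.671,.162]);im,d=ctrl.read_camera("top");P=cloud("top",d);P=P[(d.ravel()>0)&(P[:,2]>.01)&(P[:,2]<.25)]
cv2.imwrite(f"pics/{sys.argv[1]}.png",cv2.resize(im[150:290,210:370,::-1],(480,420)))
P=P[np.linalg.norm(P[:,:2]-d0-[-.04,.02],axis=1)<.13]
best=min((fit(P,[.665,.165,t,2.75]) for t in(.02,.25,.5,.65)),key=lambda r:-r[1])
print(np.round(best[0],3),best[1],round(best[2],4),"lean deg",np.degrees(best[0][2]).round(1))
E
python3 look.py k4; python3 go.py .075 .156 38
```

```text
[0.675 0.16  0.492 2.742] 1016 0.0018 lean deg 28.2
t 3.95 at [0.5794 0.2001 0.147 ] F [1.34 0.45 0.54] q [ 0.33  0.08  2.08 -0.8   0.6  -0.25]
target [0.602 0.191 0.156] delta [-0.0246 -0.      0.0078] [ 0.0005 -0.0018 -0.0008] dist 0.026 ang 0.002
```

View pics/k4.png

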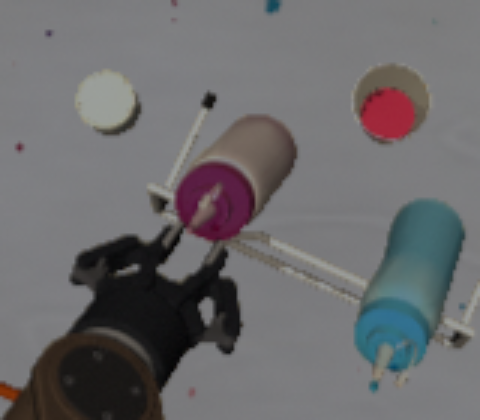

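The bottle is at 28° and cradled, with its cap at (215,200) between the fingertips; its foot is unmoved. I continue, slower.

{"op": "carry_out", "data": {"deltas": [-0.005, 0, 0.0016, 0, 0, 0, -0.01, 0, 0.0032, 0, 0, 0, -0.015, 0, 0.0048, 0, 0, 0, -0.02, 0, 0.0064, 0, 0, 0, -0.0245, 0, 0.0078, 0, 0, 0]}}

```text
time: 4.58
eef_pos: [0.6005, 0.191, 0.1546]
tcp_rot: [0.185, 0.928, -0.063, 0.318]
contact_force: [-0.9, 0.2, 0.5]
opening: 0.33
finger_force: 0.0
```

```bash
python3 look.py k5; python3 go.py .055 .162 38
```

```text
[0.671 0.16  0.092 2.491] 650 0.0032 lean deg 5.3
t 4.625 at [0.6011 0.1909 0.1551] F [ 0.41 -1.18 -0.25] q [ 0.3   0.1   2.05 -0.77  0.6  -0.31]
target [0.62  0.183 0.162] delta [-0.0205  0.0002  0.0072] [ 0.     -0.0026 -0.0004] dist 0.022 ang 0.003
```

{"op": "carry_out", "data": {"deltas": [0, 0, 0, 0, 0, 0, 0, 0, 0, 0, 0, 0, 0, 0, 0, 0, 0, 0, 0, 0, 0, 0, 0, 0, 0, 0, 0, 0, 0, 0]}}

```text
time: 5.25
eef_pos: [0.6002, 0.1912, 0.1546]
tcp_rot: [0.185, 0.928, -0.063, 0.318]
contact_force: [0.5, -0.4, 0.1]
opening: 0.328
finger_force: 0.0
```

{"op": "carry_out", "data": {"deltas": [0.008, 0, -0.012, 0, 0, 0, 0.024, 0, -0.036, 0, 0, 0, 0.04, 0, -0.06, 0, 0, 0, 0.056, 0, -0.084, 0, 0, 0, 0.056, 0, -0.084, 0, 0, 0]}}

```text
time: 5.88
eef_pos: [0.5106, 0.2291, 0.1877]
tcp_rot: [0.184, 0.928, -0.062, 0.319]
contact_force: [0.0, -0.8, 0.9]
opening: 0.333
finger_force: 0.0
```

```bash
python3 look.py k6; python3 go.py .2 .2 38
```

```text
[ 0.678  0.158 -0.022  2.934] 704 0.0022 lean deg -1.3
t 5.925 at [0.5113 0.2286 0.1874] F [ 0.49  0.6  -0.34] q [ 0.44 -0.07  2.15 -0.75  0.73 -0.25]
target [0.486 0.239 0.2  ] delta [ 0.0135 -0.0002 -0.0266] [ 0.0018 -0.0022  0.0008] dist 0.03 ang 0.003
```

View pics/k6.png

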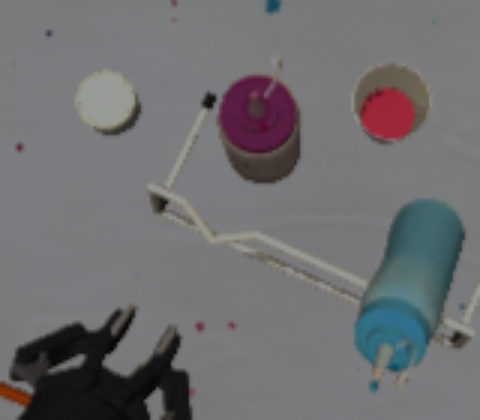

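The bottle stands beside the rest with its cap at (260,112); the gripper is clear, and blue, cup and pot are unchanged. I'll wait a moment and check again that it is at rest.

{"op": "carry_out", "data": {"deltas": [0.02, 0, -0.03, 0, 0, 0, 0.02, 0, -0.03, 0, 0, 0, 0.02, 0, -0.03, 0, 0, 0, 0.02, 0, -0.03, 0, 0, 0, 0.02, 0, -0.03, 0, 0, 0]}}

```text
time: 6.55
eef_pos: [0.4807, 0.2405, 0.1977]
tcp_rot: [0.185, 0.928, -0.064, 0.318]
contact_force: [-0.2, -0.4, -0.0]
opening: 0.332
finger_force: 0.0
```

```bash
python3 look.py k7; python3 - <<'E'
from fit import *
a=cv2.imread("pics/k6.png").astype(int);b=cv2.imread("pics/k7.png").astype(int)
print("diff purple region",np.abs(a-b)[60:190,205:310].mean(), "blue",np.abs(a-b)[200:390,350:470].mean())
im,d=ctrl.read_camera("scene");P=cloud("scene",d);P=P[(P[:,2]>.01)&(P[:,2]<.25)]
P=P[np.linalg.norm(P[:,:2]-[.675,.16],axis=1)<.07];print(fit(P,[.675,.16,.02,2.7]))
E
```

```text
[ 0.677  0.158 -0.015  3.46 ] 686 0.0023 lean deg -0.9
diff purple region 3.056923076923077 blue 0.7964912280701755
(array([ 0.67726305,  0.15935661, -0.00595998,  2.59771924]), 984, np.float64(0.0016153171369042974))
```

{"op": "carry_out", "data": {"deltas": [0, 0, 0, 0, 0, 0, 0, 0, 0, 0, 0, 0, 0, 0, 0, 0, 0, 0, 0, 0, 0, 0, 0, 0, 0, 0, 0, 0, 0, 0]}}

```text
time: 7.28
eef_pos: [0.4802, 0.2411, 0.1981]
tcp_rot: [0.185, 0.928, -0.063, 0.318]
contact_force: [-1.1, 0.8, 0.3]
opening: 0.33
finger_force: 0.0
```

{"op": "carry_out", "data": {"deltas": [0, 0, 0, 0, 0, 0, 0, 0, 0, 0, 0, 0, 0, 0, 0, 0, 0, 0, 0, 0, 0, 0, 0, 0, 0, 0, 0, 0, 0, 0]}}

```text
time: 7.9
eef_pos: [0.4803, 0.241, 0.1981]
tcp_rot: [0.185, 0.928, -0.063, 0.318]
contact_force: [-0.2, 0.7, -0.4]
opening: 0.328
finger_force: 0.0
```

```bash
python3 look.py k8;sleep 0; for i in 1 2 3 4 5 6; do python3 look.py k9; done; python3 - <<'E'
import cv2,numpy as np
I=[cv2.imread(f"pics/k{i}.png").astype(int) for i in(7,8,9)]
for i in(0,1): print(np.abs(I[i]-I[i+1])[60:190,205:310].mean(),np.abs(I[i]-I[i+1])[200:390,350:470].mean())
E
```

```text
[ 0.677  0.158 -0.012  3.604] 669 0.0022 lean deg -0.7
[ 0.677  0.158 -0.013  3.931] 676 0.0023 lean deg -0.7
[ 0.677  0.158 -0.015  3.421] 674 0.0023 lean deg -0.9
[ 0.677  0.158 -0.012  3.498] 675 0.0023 lean deg -0.7
[ 0.677  0.158 -0.013  3.511] 681 0.0023 lean deg -0.7
[ 0.677  0.158 -0.015  3.547] 673 0.0022 lean deg -0.9
[ 0.677  0.159 -0.012  3.119] 669 0.0022 lean deg -0.7
1.9247374847374847 0.3762280701754386
0.4209279609279609 0.37833333333333335
```

{"op": "carry_out", "data": {"deltas": [0, 0, 0, 0, 0, 0, 0, 0, 0, 0, 0, 0, 0, 0, 0, 0, 0, 0, 0, 0, 0, 0, 0, 0, 0, 0, 0, 0, 0, 0]}}

```text
time: 8.88
eef_pos: [0.4803, 0.241, 0.1981]
tcp_rot: [0.185, 0.928, -0.063, 0.318]
contact_force: [0.5, 0.5, -0.0]
opening: 0.332
finger_force: 0.0
```

```bash
python3 look.py k10; python3 - <<'E'
import cv2,numpy as np
a,b=[cv2.imread(f"pics/k{i}.png").astype(int) for i in(9,10)]
e=np.abs(a-b)[60:190,205:310].mean();print(e)
if e<.8:
    from plant import ctrl
    print(ctrl.sign_off())
E
```

```text
[ 0.677  0.159 -0.012  3.459] 669 0.0022 lean deg -0.7
0.41985347985347987
the job is handed in; nothing more can be done
None
```

I pushed the purple-capped bottle upright and handed the job in at about 9 s: it stands at rest within about 1° of vertical, its foot about 7 mm from where it started, the blue bottle, cup and pot looked unchanged in the last picture I viewed, and the cone was out of frame and not re-checked.

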